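# Take the rock out of the pedal jig plate

### The arm

A 6-joint arm with a two-finger parallel gripper is mounted at the origin on the work surface. World frame = base frame: x ahead of the robot, y to its left, z up, the work surface at z = 0. Lengths are in m, angles in rad, forces in N, time in s.
With the tool pointing down it reaches from about 0.275 to 0.975 m from the base axis. Payload 8.4 kg.
Tool frame: the origin (TCP) lies on the centre line of the jaws, within the pads' length; the fingertips stand 25 mm ahead of it and the grasp point (between the pads) lies 6 mm ahead of it; z points along the fingers, y is the line along which they close (so a half turn about z gives the same grasp; the last joint's range is limited). The gripper opens to 92 mm and grips with 3 to 60 N. Pads are 20 mm wide; open, the fingers measure 128 mm over their backs; the gripper's body (75 mm by 189 mm) begins 69 mm behind the grasp point.
Start: joints at [1.106, 0.353, 1.633, -0, 1.155, -0.002], TCP at [0.279, 0.559, 0.208] pointing down, gripper open.
Joint ranges: [-2.63, 2.63], [-0.92, 2.1], [0.06, 2.66], [-1.3, 4.44], [0, 2.69], [-3.02, 3.02]. Speed limits (rad/s): [2.22, 2.22, 2.79, 3.14, 3.14, 3.14].

### API

Orientations are given as a rotation vector (axis times angle).
In Python, from station import sensors, imaging, r gives the robot as it stands. The module is installed in compiled form; this text tells all that it offers.
- The arm moves only by the tool step_arm, never from a script. Its argument "motion" is a list that holds one entry, the list of rows, each a list of 7 numbers: the turn, a rotation vector about the tool's x, y, z in degrees, then the shift along the tool's x, y, z in m, then the gripper command: -1 is fully open, 1 is shut, values between are in proportion. A call has 1 to 12 rows; each row is the pose to reach, as a shift and turn from the pose commanded when the call began, along the tool's axes at that moment; what a row does not reach only later rows make up. A row lasts 1/10 s, in which the tool goes at most 50 mm and 8.59 degrees, less where a joint would pass 70% of its speed; a pose out of reach is approached as far as the arm can. A call with a gripper value outside its range is refused whole. The fingers move at their own pace and stop on an object; "grip_force" is the grip in N (left out, the last holds). Time passes only in rows, so rows that repeat a pose let the fingers close. It gives the time, the measured TCP pose, the force, the opening and the grip force at its end, in the units of the state.
- sensors.read_state(): the state, without advancing time (a new reading comes with each control period).
- imaging.snapshot(name): name is "scene" or "top" or "wrist"; returns the picture (400x640x3 uint8, red, green, blue); there is no depth.
- imaging.calibration(name): a dict with "fx", "fy", "cx", "cy" (pixels), "xyz" and "rotation" of the camera in the world. Camera axes: x right, y down, z forward; pixel columns grow to the right and rows downward; lengths in m; the calibration is good to about 2 mm. A picture is of the moment at which its call begins: read the wrist's pose just before it. calibration takes no time and is no camera call; for the wrist camera it gives the pose at the moment of the call.
- r.finish_job(): hands the job in; it is judged then, once.
The state is a dict: "time_s": time; "q": joint angles; "dq": joint speeds; "joint_efforts": joint torques, N m; "position": TCP position; "ee_rot": TCP orientation; "force": force on the tool from outside, world axes, zero at the start; "wrist_torque": the same for the moment, N m; "opening": opening from 0.0 (shut) to 1.0 (fully open); "grasp_force": force on a finger pad.
Only numpy, scipy, OpenCV 4.12 (cv2) and the standard library are available. Lean on these libraries where they do the work, as an engineer would, in place of code of your own. Each camera call takes 0.05 s, during which the arm holds its last target. There are 200 camera calls.

### The job

Press the corners of the pedal jig's plate one at a time with a fingertip, on their black spots, to find the one corner that rocks, then press that corner's orange-ended shim leaf down fully flat so that it holds the corner down. Leave the other three leaves standing, do not pick anything up, and do not disturb the spool, the cup or the pump beside the jig.

Things in the scene. Friction and masses are not known exactly. Their poses are not given: they have to be found in the camera images.
- base: The jig's fixed blue base slab, 220 (x) x 250 (y) x 12 mm, lying on the bench. Origin at the centre of its underside on the bench; x away from the robot, y to the left, turned by up to 0.22 rad. 'near' = -x end, 'left' = +y side of this frame.
- plate: The loose aluminium jig plate, 170 x 200 x 8 mm, about 0.8 kg with the gold pedal enclosure (44 x 96 x 30 mm; its knobs reach 48 mm above the plate's underside) bolted to its middle. It lies on four feet between side stops with 1.5 mm play. Origin: centre of its underside, 30 mm above the bench; axes as the base's. Its top is 38 mm above the bench.
- rock (a joint): Sinking (m) of the one springy foot under the plate: 0 at rest, at most 0.0065. The feet look alike and it may be under any corner. Pressed on that corner's black spot, the plate gives from about 5 N, sinks about 4 mm at 10 N and springs back when let go; the other three corners are rigid (under 1 mm at 15 N).
- near_left_spot (a point): Centre of the black spot, 20 mm across, on the plate's top at its near left corner (76 mm from the plate's centre towards the corner), the place to press that corner. The foot is 32 mm further out.
- near_left_leaf_end (a point): Free upper edge of the near left shim leaf: steel, 38 x 18 x 3 mm, last 14 mm orange, rising towards the plate's middle from a hinge 142 mm from the base's centre on the line through the spot, 46 mm above the bench. Under its end a nose reaches 11.5 mm below the leaf. Folded flat, this point is 47.5 mm above the bench and 104 mm from the base's centre.
- leaf_near_left (a joint): Folding angle (rad) of the near left leaf: 0 = 33 degrees up, 0.58 = flat, its stop; starts at 0 to 0.15. Pressing its orange end down folds it: 6 to 8 N, and about 12 N for the last part at the springy corner; it stays where left. On a rigid corner its nose lands on the plate at 0.43 and stops; on the springy one it pushes the corner 5 mm down and holds it.
- near_right_spot (a point): Centre of the black spot, 20 mm across, on the plate's top at its near right corner (76 mm from the plate's centre towards the corner), the place to press that corner. The foot is 32 mm further out.
- near_right_leaf_end (a point): Free upper edge of the near right shim leaf: steel, 38 x 18 x 3 mm, last 14 mm orange, rising towards the plate's middle from a hinge 142 mm from the base's centre on the line through the spot, 46 mm above the bench. Under its end a nose reaches 11.5 mm below the leaf. Folded flat, this point is 47.5 mm above the bench and 104 mm from the base's centre.
- leaf_near_right (a joint): Folding angle (rad) of the near right leaf: 0 = 33 degrees up, 0.58 = flat, its stop; starts at 0 to 0.15. Pressing its orange end down folds it: 6 to 8 N, and about 12 N for the last part at the springy corner; it stays where left. On a rigid corner its nose lands on the plate at 0.43 and stops; on the springy one it pushes the corner 5 mm down and holds it.
- far_left_spot (a point): Centre of the black spot, 20 mm across, on the plate's top at its far left corner (76 mm from the plate's centre towards the corner), the place to press that corner. The foot is 32 mm further out.
- far_left_leaf_end (a point): Free upper edge of the far left shim leaf: steel, 38 x 18 x 3 mm, last 14 mm orange, rising towards the plate's middle from a hinge 142 mm from the base's centre on the line through the spot, 46 mm above the bench. Under its end a nose reaches 11.5 mm below the leaf. Folded flat, this point is 47.5 mm above the bench and 104 mm from the base's centre.
- leaf_far_left (a joint): Folding angle (rad) of the far left leaf: 0 = 33 degrees up, 0.58 = flat, its stop; starts at 0 to 0.15. Pressing its orange end down folds it: 6 to 8 N, and about 12 N for the last part at the springy corner; it stays where left. On a rigid corner its nose lands on the plate at 0.43 and stops; on the springy one it pushes the corner 5 mm down and holds it.
- far_right_spot (a point): Centre of the black spot, 20 mm across, on the plate's top at its far right corner (76 mm from the plate's centre towards the corner), the place to press that corner. The foot is 32 mm further out.
- far_right_leaf_end (a point): Free upper edge of the far right shim leaf: steel, 38 x 18 x 3 mm, last 14 mm orange, rising towards the plate's middle from a hinge 142 mm from the base's centre on the line through the spot, 46 mm above the bench. Under its end a nose reaches 11.5 mm below the leaf. Folded flat, this point is 47.5 mm above the bench and 104 mm from the base's centre.
- leaf_far_right (a joint): Folding angle (rad) of the far right leaf: 0 = 33 degrees up, 0.58 = flat, its stop; starts at 0 to 0.15. Pressing its orange end down folds it: 6 to 8 N, and about 12 N for the last part at the springy corner; it stays where left. On a rigid corner its nose lands on the plate at 0.43 and stops; on the springy one it pushes the corner 5 mm down and holds it.
- spool: Bystander: solder spool standing on the bench, 54 mm across, 48 mm tall. Origin at the centre of its underside.
- cup: Bystander: white cup, 60 mm across, 55 mm tall. Origin at the centre of its underside.
- pump: Bystander: blue desoldering pump lying on the bench, about 190 mm long, 20 mm across. Origin under the middle of its barrel, x along it towards the nozzle.

How it is judged:
By the outcome, as a careful person would: the job done as asked, in the order asked, and still so for the second after the job is handed in, with the robot touching nothing.
It also fails if it takes over 58 s, if anything falls off the work surface, if the arm or the gripper's body presses on something with over 40 N, if the wrist force passes 120 N, or if a joint passes its speed limit or range.

## Working session

There is one attempt and no reset: what is moved stays moved. The work goes in short steps, Python scripts to look and compute and a tool call to move; the robot and the scene stay as the last step left them, time stands still between calls to the robot, and variables do not carry over. Pictures are saved under pics/ and viewed, at most 10 in all, crops included, and the job is handed in when it is done.

Besides the shell and the picture viewer there is one more tool, called after "Request:" by a JSON object that holds its "api" and its "payload", one argument or row to a line. step_arm: Moves the arm, as the interface text tells. Its arguments: {"type":"object","properties":{"motion":{"type":"array","items":{"type":"array","items":{"type":"array","items":{"type":"number"}}}},"grip_force":{"type":"number"}},"required":["motion"]}

```bash
mkdir -p pics
python3 - <<'E'
from station import sensors, imaging, r
import cv2,numpy as np
s=sensors.read_state();print({k:np.round(v,3).tolist() for k,v in s.items()})
for n in("top","scene"):
    im=imaging.snapshot(n);cv2.imwrite(f"pics/{n}0.png",im[:,:,::-1])
    c=imaging.calibration(n);print(n,{k:np.round(v,4).tolist() for k,v in c.items()})
E
```

```text
{'time_s': 0.0, 'q': [1.106, 0.354, 1.634, 0.0, 1.155, -0.002], 'dq': [-0.002, 0.001, -0.001, -0.001, 0.0, -0.0], 'joint_efforts': [-0.001, -59.384, -33.421, 0.07, 0.023, -0.0], 'position': [0.279, 0.559, 0.207], 'ee_rot': [-0.72, -3.058, 0.002], 'force': [-0.327, 0.011, 0.512], 'wrist_torque': [-0.009, -0.005, 0.029], 'grasp_force': 0.0, 'opening': 0.998}
top {'fx': 377.3582, 'fy': 377.3582, 'cx': 319.5333, 'cy': 197.3305, 'xyz': [0.4854, -0.0342, 0.9416], 'rotation': [-2.1857, 2.1566, -0.0736]}
scene {'fx': 402.0339, 'fy': 402.0339, 'cx': 319.2448, 'cy': 196.6687, 'xyz': [0.9931, -0.4492, 0.6404], 'rotation': [-2.2008, -0.8928, 0.3942]}
```

View pics/top0.png

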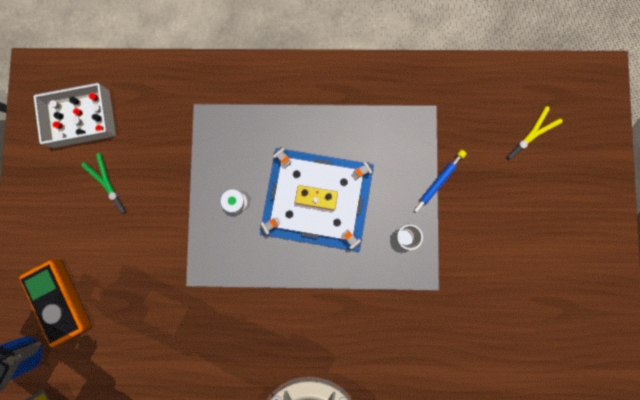

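View pics/scene0.png

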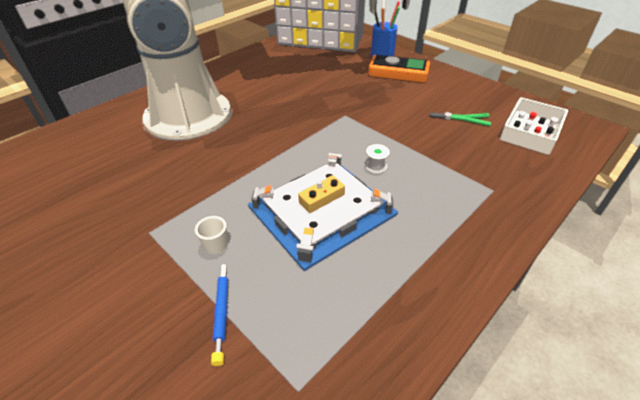

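The top view shows the jig at about (317,198): spots near (296,174), (344,182), (337,222) and (289,214). The spool is on the left at (233,201), with the cup (408,237) and pump (440,180) on the right. The scene view agrees.

```bash
cat > h.py <<'E'
import numpy as np,cv2
from scipy.spatial.transform import Rotation as R
def ray(c,uv,z):
    d=R.from_rotvec(c["rotation"]).apply([(uv[0]-c["cx"])/c["fx"],(uv[1]-c["cy"])/c["fy"],1]) if np.ndim(c["rotation"])==1 else np.array(c["rotation"])@[(uv[0]-c["cx"])/c["fx"],(uv[1]-c["cy"])/c["fy"],1]
    p=np.array(c["xyz"]);return p+d*(z-p[2])/d[2]
def blobs(mask,lo,hi):
    n,l,st,ce=cv2.connectedComponentsWithStats(mask.astype(np.uint8))
    return [(ce[i],st[i,4]) for i in range(1,n) if lo<=st[i,4]<=hi]
E
python3 - <<'E'
from h import *
from station import sensors,imaging
im=cv2.imread("pics/top0.png");c=imaging.calibration("top")
hsv=cv2.cvtColor(im,cv2.COLOR_BGR2HSV)
roi=np.zeros(im.shape[:2],bool);roi[140:260,255:380]=1
for nm,m,z,lo,hi in(("spot",(hsv[...,2]<90)&roi,.038,15,150),("orange",(hsv[...,0]<16)&(hsv[...,1]>120)&(hsv[...,2]>120)&roi,.065,8,200),("gold",(hsv[...,0]>18)&(hsv[...,0]<32)&(hsv[...,1]>120)&roi,.06,100,2000)):
    for ce,a in blobs(m,lo,hi):print(nm,ce.round(1),a,ray(c,ce,z).round(4))
s=sensors.read_state();print(R.from_rotvec(s["ee_rot"]).as_matrix().round(3))
E
```

```text
spot [296.3 173.8] 30 [0.6173 0.0375 0.038 ]
spot [343.4 181.7] 29 [ 0.5994 -0.0764  0.038 ]
spot [304.  192.1] 20 [0.5731 0.018  0.038 ]
spot [328.  196.2] 21 [ 0.564  -0.0396  0.038 ]
spot [288.8 213.8] 31 [0.5204 0.0536 0.038 ]
spot [336.5 222.1] 27 [ 0.5021 -0.0607  0.038 ]
orange [284.5 159.5] 38 [0.647  0.0639 0.065 ]
orange [358.7 172.2] 38 [ 0.6189 -0.1108  0.065 ]
orange [273.1 222.6] 37 [0.4984 0.0873 0.065 ]
orange [347.4 235.2] 40 [ 0.4718 -0.0855  0.065 ]
gold [315.9 197.4] 635 [ 0.559  -0.0113  0.06  ]
[[-0.895  0.446 -0.001]
 [ 0.446  0.895 -0.001]
 [ 0.    -0.001 -1.   ]]
```

Request:
{"api": "step_arm", "payload": {
  "motion": [
    [[0,0,-17.5,-0.535,-0.316,0.05,1],[0,0,-17.5,-0.535,-0.316,0.05,1],[0,0,-17.5,-0.535,-0.316,0.05,1],[0,0,-17.5,-0.535,-0.316,0.05,1],[0,0,-17.5,-0.535,-0.316,0.05,1],[0,0,-17.5,-0.535,-0.316,0.05,1],[0,0,-17.5,-0.535,-0.316,0.05,1],[0,0,-17.5,-0.535,-0.316,0.05,1],[0,0,-17.5,-0.535,-0.316,0.05,1],[0,0,-17.5,-0.535,-0.316,0.05,1],[0,0,-17.5,-0.535,-0.316,0.05,1],[0,0,-17.5,-0.535,-0.316,0.05,1]]
  ],
  "grip_force": 20
}}

```text
time_s: 1.3
position: [0.6036, 0.0568, 0.1597]
ee_rot: [-0.247, -3.131, -0.0]
force: [0.7, 0.2, 0.4]
opening: 0.005
grasp_force: 0.0
```

Request:
{"api": "step_arm", "payload": {
  "motion": [
    [[0,0,0,-0.013,-0.013,0.03,1],[0,0,0,-0.013,-0.013,0.06,1],[0,0,0,-0.013,-0.013,0.08,1],[0,0,0,-0.013,-0.013,0.08,1],[0,0,0,-0.013,-0.013,0.08,1]]
  ]
}}

```text
time_s: 1.8
position: [0.6137, 0.0439, 0.0801]
ee_rot: [-0.247, -3.131, 0.0]
force: [0.7, -0.3, 0.3]
opening: 0.006
grasp_force: 0.0
```

Run:
```python
from station import sensors, imaging
import cv2
s=sensors.read_state();print(s["position"],s["force"])
im=imaging.snapshot("scene")[130:290,220:430]
cv2.imwrite("pics/s1.png",cv2.resize(im[:,:,::-1],None,fx=3.5,fy=3.5,interpolation=cv2.INTER_CUBIC))
```

```text
[0.61365274 0.0439425  0.08013109] [ 0.73120629 -0.28135299  0.260896  ]
```

View pics/s1.png

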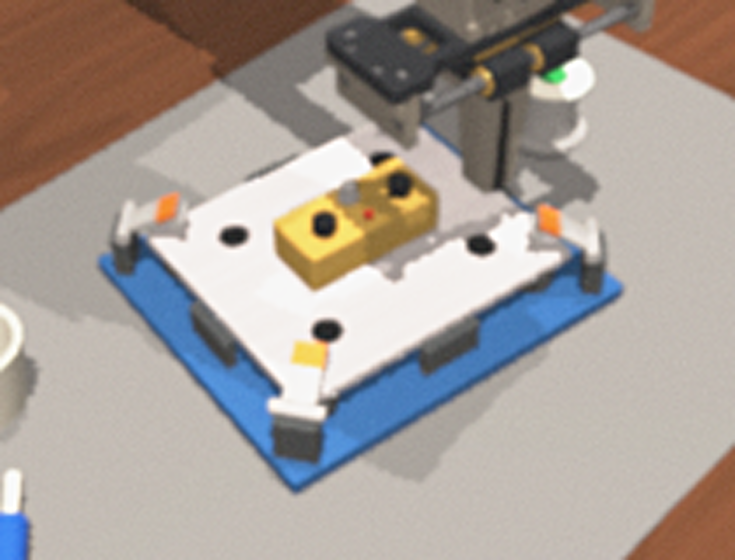

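The crop shows all four leaves standing and the gripper near the far-left spot (480,245). The fingertip, at about (490,185), looks further off than I expected. I'll check by projecting the reported tip.

Run:
```python
from h import *
from station import imaging
for n in("scene","top"):
    c=imaging.calibration(n);rot=R.from_rotvec(c["rotation"]).as_matrix()
    for p in((.6137,.0439,.055),(.6137,.0439,.0801),(.6173,.0375,.038),(.5204,.0536,.038),(.6137-.157*.055,.0439-.988*.055,.055),(.6137+.157*.055,.0439+.988*.055,.055)):
        q=rot.T@(np.array(p)-c["xyz"]);u=np.array([c["cx"]+c["fx"]*q[0]/q[2],c["cy"]+c["fy"]*q[1]/q[2]])
        print(n,p,u.round(1),((u-[220,130])*3.5).round(0))
im=imaging.snapshot("top")[120:270,240:400]
cv2.imwrite("pics/t1.png",cv2.resize(im[:,:,::-1],None,fx=4,fy=4,interpolation=cv2.INTER_CUBIC))
```

```text
scene (0.6137, 0.0439, 0.055) [357.9 192. ] [483. 217.]
scene (0.6137, 0.0439, 0.0801) [358.6 183.2] [485. 186.]
scene (0.6173, 0.0375, 0.038) [356.8 200. ] [479. 245.]
scene (0.5204, 0.0536, 0.038) [329.  175.8] [382. 160.]
scene (0.6050650000000001, -0.010439999999999998, 0.055) [337.5 203.1] [411. 256.]
scene (0.622335, 0.09824, 0.055) [377.3 181.4] [550. 180.]
top (0.6137, 0.0439, 0.055) [293.1 174.2] [256. 155.]
top (0.6137, 0.0439, 0.0801) [292.1 172.7] [252. 149.]
top (0.6173, 0.0375, 0.038) [296.3 173.8] [267. 153.]
top (0.5204, 0.0536, 0.038) [288.8 213.8] [241. 293.]
top (0.6050650000000001, -0.010439999999999998, 0.055) [315.9 178.1] [336. 168.]
top (0.622335, 0.09824, 0.055) [270.3 170.4] [176. 141.]
```

View pics/t1.png

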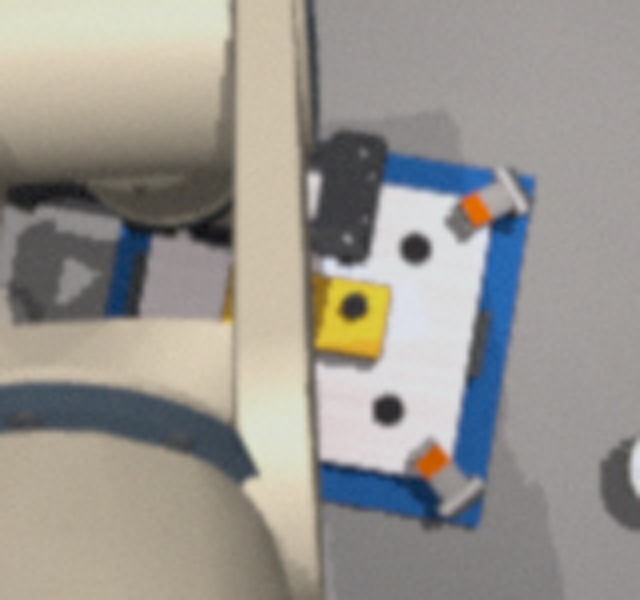

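Commanded motion lags slightly. I'll fix the lateral offset, go down a little and look at the tip again.

Request:
{"api": "step_arm", "payload": {
  "motion": [
    [[0,0,0,-0.0045,-0.006,0.005,1],[0,0,0,-0.0045,-0.006,0.01,1],[0,0,0,-0.0045,-0.006,0.01,1],[0,0,0,-0.0045,-0.006,0.01,1]]
  ]
}}

```text
time_s: 2.3
position: [0.6172, 0.0372, 0.07]
ee_rot: [-0.247, -3.132, 0.0]
force: [-0.4, -0.6, -0.1]
opening: 0.001
grasp_force: 0.0
```

Run:
```python
from station import sensors, imaging
import cv2
s=sensors.read_state();print(s["position"],s["force"])
im=imaging.snapshot("scene")[150:230,310:410]
cv2.imwrite("pics/s2.png",cv2.resize(im[:,:,::-1],None,fx=7,fy=7,interpolation=cv2.INTER_CUBIC))
```

```text
[0.61715685 0.03723386 0.07003069] [-0.43073714 -0.56712485 -0.10775264]
```

View pics/s2.png

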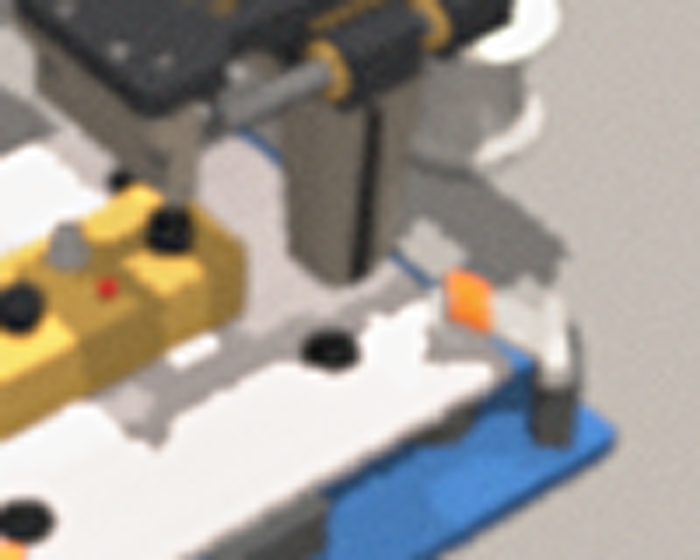

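The finger's lowest corner is at about (350,283) in the crop, above and slightly right of the spot at (330,350). That means the tip is either higher than stated or offset. The wrist view should show which.

Run:
```python
from h import *
from station import sensors, imaging
c=imaging.calibration("wrist");im=imaging.snapshot("wrist")
cv2.imwrite("pics/w1.png",im[:,:,::-1])
rot=R.from_rotvec(c["rotation"]).as_matrix();print(c["xyz"],rot[:,2],c["fx"])
for p in((.6173,.0375,.038),(.6173,.0375,.045),(.6173,.0375,.07),(.5204,.0536,.038),(.5994,-.0764,.038)):
    q=rot.T@(np.array(p)-c["xyz"]);print(p,(c["cx"]+c["fx"]*q[0]/q[2]).round(),(c["cy"]+c["fy"]*q[1]/q[2]).round())
```

```text
[0.54335343 0.04898544 0.2467913 ] [ 0.26212262 -0.04226424 -0.96410864] 345.27053402768496
(0.6173, 0.0375, 0.038) 318.0 220.0
(0.6173, 0.0375, 0.045) 318.0 224.0
(0.6173, 0.0375, 0.07) 318.0 240.0
(0.5204, 0.0536, 0.038) 320.0 56.0
(0.5994, -0.0764, 0.038) 138.0 221.0
```

View pics/w1.png

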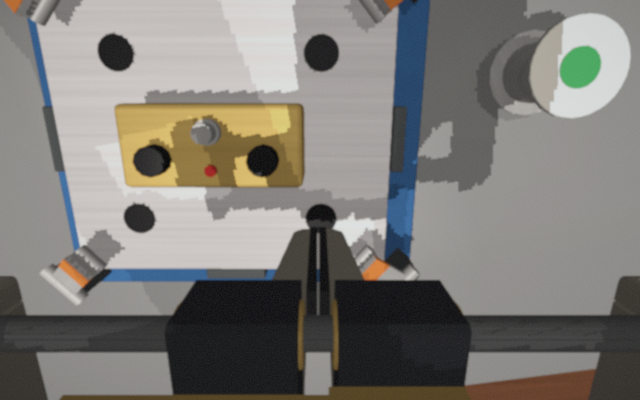

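The wrist view has the fingers in line with the spot at (320,217). The tip edge is at row 230, so it appears higher than stated. I'll go down gently and let the force show the contact.

Request:
{"api": "step_arm", "payload": {
  "motion": [
    [[0,0,0,0,0,0.003,1],[0,0,0,0,0,0.006,1],[0,0,0,0,0,0.006,1],[0,0,0,0,0,0.006,1]]
  ]
}}

```text
time_s: 2.8
position: [0.6172, 0.0373, 0.0639]
ee_rot: [-0.247, -3.132, 0.0]
force: [0.1, -0.1, -0.2]
opening: 0.005
grasp_force: 0.0
```

Request:
{"api": "step_arm", "payload": {
  "motion": [
    [[0,0,0,0,0,0.001,1],[0,0,0,0,0,0.002,1],[0,0,0,0,0,0.002,1]]
  ]
}}

```text
time_s: 3.1
position: [0.6172, 0.0373, 0.062]
ee_rot: [-0.247, -3.132, 0.0]
force: [0.7, 0.3, -0.3]
opening: 0.0
grasp_force: 0.0
```

Request:
{"api": "step_arm", "payload": {
  "motion": [
    [[0,0,0,0,0,0.001,1],[0,0,0,0,0,0.002,1],[0,0,0,0,0,0.002,1]]
  ]
}}

```text
time_s: 3.4
position: [0.6172, 0.0373, 0.0599]
ee_rot: [-0.247, -3.132, 0.0]
force: [-0.3, -0.2, 0.4]
opening: 0.004
grasp_force: 0.0
```

Request:
{"api": "step_arm", "payload": {
  "motion": [
    [[0,0,0,0,0,0.001,1],[0,0,0,0,0,0.002,1],[0,0,0,0,0,0.002,1]]
  ]
}}

```text
time_s: 3.7
position: [0.6172, 0.0373, 0.0579]
ee_rot: [-0.247, -3.132, 0.0]
force: [-0.9, 0.2, -0.7]
opening: 0.006
grasp_force: 0.0
```

Run:
```python
from h import *
from station import sensors, imaging
s=sensors.read_state();print(s["position"],s["force"],s["time_s"])
im=imaging.snapshot("scene")[150:230,310:410];w=imaging.snapshot("wrist")[170:270,260:385]
a=cv2.resize(im[:,:,::-1],(500,400),interpolation=cv2.INTER_CUBIC);b=cv2.resize(w[:,:,::-1],(300,240))
o=np.zeros((400,800,3),np.uint8);o[:,:500]=a;o[:240,500:]=b
cv2.imwrite("pics/s3.png",o)
```

```text
[0.61721167 0.03727266 0.05794226] [-0.90572236  0.15459771 -0.67068424] 3.7
```

View pics/s3.png

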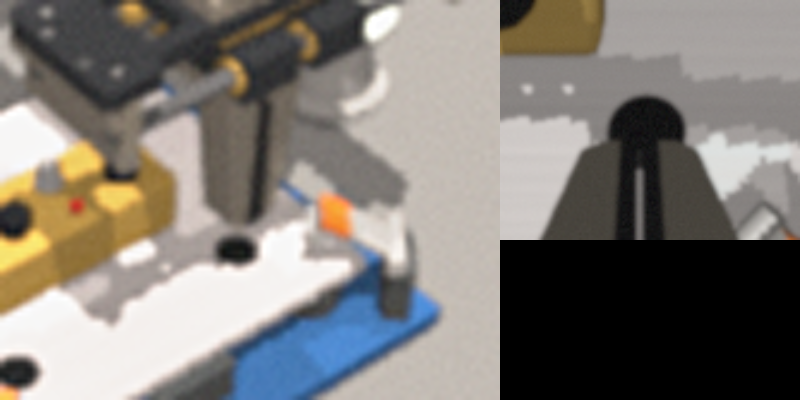

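The tip is now about 6 px above the spot, roughly 12 mm. I'll check where the side bar at (120,170) is before going lower.

Run:
```python
from h import *
from station import imaging
c=imaging.calibration("scene");rot=R.from_rotvec(c["rotation"]).as_matrix()
T=np.array([.6172,.0373,.058]);ty=np.array([.157,.988,0])
for d in(-.0945,.0945):
  for z in(.121,.14):
    q=rot.T@(T+ty*d+[0,0,z-.058]-c["xyz"]);print(d,z,c["cx"]+c["fx"]*q[0]/q[2],c["cy"]+c["fy"]*q[1]/q[2])
```

```text
-0.0945 0.121 320.78736004921967 190.01803969057315
-0.0945 0.14 320.68774361813513 182.54871561626487
0.0945 0.121 393.4618148806941 152.49546138828157
0.0945 0.14 394.53515011081623 145.1444536683127
```

Request:
{"api": "step_arm", "payload": {
  "motion": [
    [[0,0,0,0,0,0.003,1],[0,0,0,0,0,0.005,1],[0,0,0,0,0,0.005,1]]
  ]
}}

```text
time_s: 4.1
position: [0.617, 0.0372, 0.0527]
ee_rot: [-0.247, -3.131, 0.0]
force: [-0.4, -0.5, 0.3]
opening: 0.005
grasp_force: 0.0
```

Request:
{"api": "step_arm", "payload": {
  "motion": [
    [[0,0,0,0,0,0.001,1],[0,0,0,0,0,0.002,1],[0,0,0,0,0,0.002,1]]
  ]
}}

```text
time_s: 4.4
position: [0.6172, 0.0373, 0.051]
ee_rot: [-0.247, -3.132, 0.0]
force: [-0.2, -0.1, 0.4]
opening: 0.008
grasp_force: 0.0
```

Request:
{"api": "step_arm", "payload": {
  "motion": [
    [[0,0,0,0,0,0.001,1],[0,0,0,0,0,0.002,1],[0,0,0,0,0,0.002,1]]
  ]
}}

```text
time_s: 4.7
position: [0.6172, 0.0373, 0.049]
ee_rot: [-0.247, -3.132, 0.0]
force: [-0.5, 0.1, -0.1]
opening: 0.002
grasp_force: 0.0
```

Request:
{"api": "step_arm", "payload": {
  "motion": [
    [[0,0,0,0,0,0.001,1],[0,0,0,0,0,0.002,1],[0,0,0,0,0,0.002,1]]
  ]
}}

```text
time_s: 5.0
position: [0.6172, 0.0373, 0.047]
ee_rot: [-0.247, -3.132, 0.0]
force: [-0.3, 0.8, -0.4]
opening: 0.004
grasp_force: 0.0
```

Request:
{"api": "step_arm", "payload": {
  "motion": [
    [[0,0,0,0,0,0.001,1],[0,0,0,0,0,0.002,1],[0,0,0,0,0,0.002,1]]
  ]
}}

```text
time_s: 5.3
position: [0.6172, 0.0373, 0.0449]
ee_rot: [-0.247, -3.132, 0.0]
force: [0.3, -0.2, -0.0]
opening: 0.002
grasp_force: 0.0
```

Request:
{"api": "step_arm", "payload": {
  "motion": [
    [[0,0,0,0,0,0.001,1],[0,0,0,0,0,0.0015,1],[0,0,0,0,0,0.0015,1]]
  ]
}}

```text
time_s: 5.6
position: [0.6172, 0.0373, 0.0435]
ee_rot: [-0.247, -3.132, 0.0]
force: [-0.4, 0.0, 0.1]
opening: 0.009
grasp_force: 0.0
```

Request:
{"api": "step_arm", "payload": {
  "motion": [
    [[0,0,0,0,0,0.001,1],[0,0,0,0,0,0.0015,1],[0,0,0,0,0,0.0015,1]]
  ]
}}

```text
time_s: 5.9
position: [0.6172, 0.0373, 0.042]
ee_rot: [-0.247, -3.132, 0.0]
force: [0.4, -0.4, 0.1]
opening: 0.003
grasp_force: 0.0
```

Request:
{"api": "step_arm", "payload": {
  "motion": [
    [[0,0,0,0,0,0.001,1],[0,0,0,0,0,0.0015,1],[0,0,0,0,0,0.0015,1]]
  ]
}}

```text
time_s: 6.2
position: [0.6172, 0.0373, 0.0405]
ee_rot: [-0.247, -3.132, 0.0]
force: [-0.3, 0.5, 0.4]
opening: 0.007
grasp_force: 0.0
```

Run:
```python
from h import *
from station import sensors, imaging
s=sensors.read_state();print(s["position"],s["force"],s["time_s"])
im=imaging.snapshot("scene")[150:230,310:410];w=imaging.snapshot("wrist")[170:270,260:385]
a=cv2.resize(im[:,:,::-1],(500,400),interpolation=cv2.INTER_CUBIC);b=cv2.resize(w[:,:,::-1],(300,240))
o=np.zeros((400,800,3),np.uint8);o[:,:500]=a;o[:240,500:]=b
cv2.imwrite("pics/s4.png",o)
```

```text
[0.61722005 0.03726604 0.04050505] [-0.28956909  0.48054518  0.40150902] 6.2
```

View pics/s4.png

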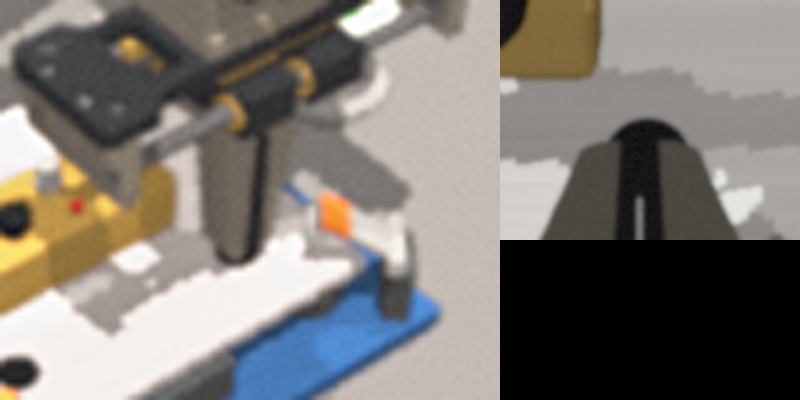

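The fingertip now covers most of the spot, with its lower end at (240,262), so contact is close. I'll continue in small steps.

Request:
{"api": "step_arm", "payload": {
  "motion": [
    [[0,0,0,0,0,0.0005,1],[0,0,0,0,0,0.001,1],[0,0,0,0,0,0.001,1]]
  ]
}}

```text
time_s: 6.6
position: [0.6172, 0.0373, 0.0395]
ee_rot: [-0.247, -3.132, 0.0]
force: [-0.1, 0.5, 0.1]
opening: 0.007
grasp_force: 0.0
```

Request:
{"api": "step_arm", "payload": {
  "motion": [
    [[0,0,0,0,0,0.0005,1],[0,0,0,0,0,0.001,1],[0,0,0,0,0,0.001,1]]
  ]
}}

```text
time_s: 6.9
position: [0.6172, 0.0373, 0.0385]
ee_rot: [-0.247, -3.132, 0.0]
force: [-0.5, -0.1, -0.4]
opening: 0.003
grasp_force: 0.0
```

Request:
{"api": "step_arm", "payload": {
  "motion": [
    [[0,0,0,0,0,0.0005,1],[0,0,0,0,0,0.001,1],[0,0,0,0,0,0.001,1]]
  ]
}}

```text
time_s: 7.2
position: [0.6172, 0.0373, 0.0375]
ee_rot: [-0.247, -3.132, 0.0]
force: [0.4, 0.6, 0.5]
opening: 0.002
grasp_force: 0.0
```

Request:
{"api": "step_arm", "payload": {
  "motion": [
    [[0,0,0,0,0,0.0005,1],[0,0,0,0,0,0.001,1],[0,0,0,0,0,0.001,1]]
  ]
}}

```text
time_s: 7.5
position: [0.6172, 0.0373, 0.0365]
ee_rot: [-0.247, -3.132, 0.0]
force: [1.0, 0.2, -1.0]
opening: 0.005
grasp_force: 0.0
```

Request:
{"api": "step_arm", "payload": {
  "motion": [
    [[0,0,0,0,0,0.0005,1],[0,0,0,0,0,0.001,1],[0,0,0,0,0,0.001,1]]
  ]
}}

```text
time_s: 7.8
position: [0.6173, 0.0373, 0.0355]
ee_rot: [-0.247, -3.132, 0.0]
force: [0.2, 0.7, -0.4]
opening: 0.004
grasp_force: 0.0
```

Run:
```python
from h import *
from station import sensors, imaging
s=sensors.read_state();print({k:np.round(v,3).tolist() for k,v in s.items()})
c=imaging.calibration("wrist");print(c["xyz"])
im=imaging.snapshot("scene")[170:220,320:385];w=imaging.snapshot("wrist")
cv2.imwrite("pics/w5full.png",w[:,:,::-1])
a=cv2.resize(im[:,:,::-1],(520,400),interpolation=cv2.INTER_CUBIC);b=cv2.resize(w[170:270,260:385,::-1],(280,224))
o=np.zeros((400,800,3),np.uint8);o[:,:520]=a;o[:224,520:]=b
cv2.imwrite("pics/s5.png",o)
```

```text
{'time_s': 7.8, 'q': [0.058, 0.546, 1.77, -0.0, 0.826, -1.356], 'dq': [0.001, -0.002, -0.001, 0.0, 0.0, 0.0], 'joint_efforts': [-0.001, -64.103, -25.22, 0.001, 0.061, 0.0], 'position': [0.617, 0.037, 0.036], 'ee_rot': [-0.247, -3.132, 0.0], 'force': [0.226, 0.669, -0.375], 'wrist_torque': [0.025, -0.035, 0.013], 'grasp_force': 0.0, 'opening': 0.004}
[0.54334583 0.04896547 0.21217158]
```

View pics/s5.png

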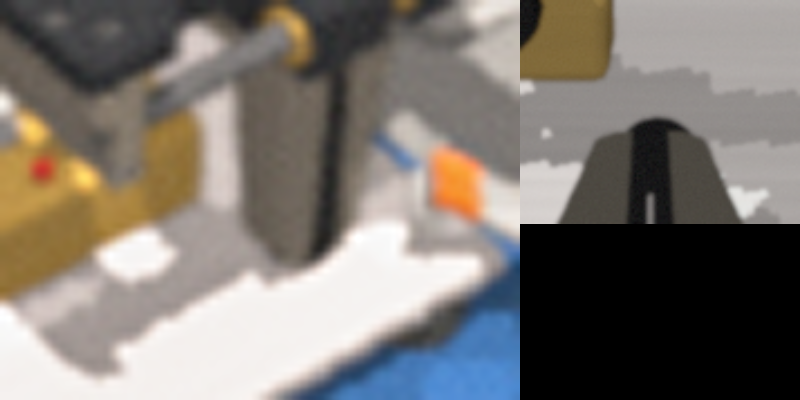

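The lower finger corner is now at about (300,262) in the crop, level with the spot but not quite touching, and there is still no force. Continuing down.

Request:
{"api": "step_arm", "payload": {
  "motion": [
    [[0,0,0,0,0,0.001,1],[0,0,0,0,0,0.0015,1],[0,0,0,0,0,0.0015,1]]
  ]
}}

```text
time_s: 8.2
position: [0.6172, 0.0373, 0.034]
ee_rot: [-0.247, -3.132, 0.0]
force: [0.1, 0.2, 0.1]
opening: 0.006
grasp_force: 0.0
```

Request:
{"api": "step_arm", "payload": {
  "motion": [
    [[0,0,0,0,0,0.0005,1],[0,0,0,0,0,0.001,1],[0,0,0,0,0,0.001,1]]
  ]
}}

```text
time_s: 8.5
position: [0.6172, 0.0373, 0.033]
ee_rot: [-0.247, -3.132, 0.0]
force: [0.2, -0.3, -0.1]
opening: 0.005
grasp_force: 0.0
```

Request:
{"api": "step_arm", "payload": {
  "motion": [
    [[0,0,0,0,0,0.0005,1],[0,0,0,0,0,0.001,1],[0,0,0,0,0,0.001,1]]
  ]
}}

```text
time_s: 8.8
position: [0.6173, 0.0373, 0.0321]
ee_rot: [-0.247, -3.132, -0.0]
force: [-0.3, -0.3, 0.2]
opening: 0.004
grasp_force: 0.0
```

Request:
{"api": "step_arm", "payload": {
  "motion": [
    [[0,0,0,0,0,0.0005,1],[0,0,0,0,0,0.001,1],[0,0,0,0,0,0.001,1]]
  ]
}}

```text
time_s: 9.1
position: [0.6174, 0.0373, 0.0319]
ee_rot: [0.247, 3.132, 0.0]
force: [-2.3, 0.0, 7.9]
opening: 0.006
grasp_force: 4.3
```

Request:
{"api": "step_arm", "payload": {
  "motion": [
    [[0,0,0,0,0,0.0005,1],[0,0,0,0,0,0.0005,1],[0,0,0,0,0,0.0005,1]]
  ]
}}

```text
time_s: 9.4
position: [0.6174, 0.0373, 0.0319]
ee_rot: [0.247, 3.132, 0.0]
force: [-4.7, -0.7, 13.3]
opening: 0.005
grasp_force: 6.6
```

Far left is rigid: 13 N with under 0.3 mm of give. Contact is at TCP z of about 0.032. Next is far right.

Request:
{"api": "step_arm", "payload": {
  "motion": [
    [[0,0,0,0,0,-0.025,1],[0,0,0,0,0,-0.05,1],[0,0,0,0,-0.04,-0.05,1],[0,0,0,0,-0.08,-0.05,1],[0,0,0,0,-0.115,-0.05,1],[0,0,0,0,-0.115,-0.05,1],[0,0,0,0,-0.115,-0.03,1],[0,0,0,0,-0.115,-0.01,1],[0,0,0,0,-0.115,-0.005,1],[0,0,0,0,-0.115,-0.005,1],[0,0,0,0,-0.115,-0.005,1]]
  ]
}}

```text
time_s: 10.5
position: [0.5998, -0.076, 0.0362]
ee_rot: [0.246, 3.131, -0.0]
force: [0.4, 0.2, 0.4]
opening: 0.005
grasp_force: 0.0
```

Request:
{"api": "step_arm", "payload": {
  "motion": [
    [[0,0,0,0,0,0.001,1],[0,0,0,0,0,0.002,1],[0,0,0,0,0,0.003,1],[0,0,0,0,0,0.003,1],[0,0,0,0,0,0.003,1]]
  ]
}}

```text
time_s: 11.0
position: [0.5993, -0.0763, 0.0327]
ee_rot: [0.247, 3.132, 0.0]
force: [0.0, 0.5, 0.5]
opening: 0.006
grasp_force: 0.0
```

Request:
{"api": "step_arm", "payload": {
  "motion": [
    [[0,0,0,0,0,0.0005,1],[0,0,0,0,0,0.001,1],[0,0,0,0,0,0.001,1]]
  ]
}}

```text
time_s: 11.3
position: [0.5993, -0.0763, 0.0319]
ee_rot: [0.247, 3.132, -0.0]
force: [-1.4, 0.4, 4.0]
opening: 0.006
grasp_force: 2.2
```

Request:
{"api": "step_arm", "payload": {
  "motion": [
    [[0,0,0,0,0,0.0005,1],[0,0,0,0,0,0.001,1],[0,0,0,0,0,0.001,1]]
  ]
}}

```text
time_s: 11.6
position: [0.5994, -0.0764, 0.0319]
ee_rot: [0.247, 3.132, -0.0]
force: [-4.2, 1.6, 15.1]
opening: 0.007
grasp_force: 7.5
```

Far right is rigid too. Next is near right.

Request:
{"api": "step_arm", "payload": {
  "motion": [
    [[0,0,0,0,0,-0.03,1],[0,0,0,0,0,-0.06,1],[0,0,0,0,0,-0.06,1],[0,0,0,0.04,0,-0.06,1],[0,0,0,0.08,0,-0.06,1],[0,0,0,0.0985,0,-0.06,1],[0,0,0,0.0985,0,-0.06,1],[0,0,0,0.0985,0,-0.03,1],[0,0,0,0.0985,0,-0.01,1],[0,0,0,0.0985,0,-0.005,1],[0,0,0,0.0985,0,-0.005,1],[0,0,0,0.0985,0,-0.005,1]]
  ]
}}

```text
time_s: 12.8
position: [0.5029, -0.061, 0.036]
ee_rot: [0.247, 3.131, -0.0]
force: [-0.2, 0.0, 0.4]
opening: 0.007
grasp_force: 0.0
```

Request:
{"api": "step_arm", "payload": {
  "motion": [
    [[0,0,0,0,0,0.001,1],[0,0,0,0,0,0.002,1],[0,0,0,0,0,0.003,1],[0,0,0,0,0,0.004,1],[0,0,0,0,0,0.004,1]]
  ]
}}

```text
time_s: 13.3
position: [0.5022, -0.0609, 0.0319]
ee_rot: [0.247, 3.131, -0.0]
force: [-0.7, -0.2, 4.3]
opening: 0.004
grasp_force: 2.1
```

Request:
{"api": "step_arm", "payload": {
  "motion": [
    [[0,0,0,0,0,0.0005,1],[0,0,0,0,0,0.001,1],[0,0,0,0,0,0.001,1]]
  ]
}}

```text
time_s: 13.6
position: [0.5021, -0.0609, 0.031]
ee_rot: [0.247, 3.132, -0.0]
force: [-1.3, -1.0, 7.7]
opening: 0.003
grasp_force: 3.6
```

Request:
{"api": "step_arm", "payload": {
  "motion": [
    [[0,0,0,0,0,0.001,1],[0,0,0,0,0,0.0015,1],[0,0,0,0,0,0.0015,1],[0,0,0,0,0,0.0015,1]]
  ]
}}

```text
time_s: 14.0
position: [0.5021, -0.061, 0.0296]
ee_rot: [0.247, 3.132, -0.0]
force: [-2.1, -1.0, 9.4]
opening: 0.005
grasp_force: 4.6
```

Near right gives: about 2.3 mm at 9.4 N. I'll press slightly further to confirm, then check near left for completeness.

Request:
{"api": "step_arm", "payload": {
  "motion": [
    [[0,0,0,0,0,0.001,1],[0,0,0,0,0,0.0015,1],[0,0,0,0,0,0.0015,1]]
  ]
}}

```text
time_s: 14.3
position: [0.502, -0.0611, 0.0282]
ee_rot: [0.247, 3.132, -0.0]
force: [-3.5, -1.6, 11.2]
opening: 0.006
grasp_force: 5.6
```

Request:
{"api": "step_arm", "payload": {
  "motion": [
    [[0,0,0,0,0,-0.025,1],[0,0,0,0,0,-0.05,1],[0,0,0,0,0.04,-0.05,1],[0,0,0,0,0.08,-0.05,1],[0,0,0,0,0.1155,-0.05,1],[0,0,0,0,0.1155,-0.05,1],[0,0,0,0,0.1155,-0.03,1],[0,0,0,0,0.1155,-0.012,1],[0,0,0,0,0.1155,-0.008,1],[0,0,0,0,0.1155,-0.008,1],[0,0,0,0,0.1155,-0.008,1]]
  ]
}}

```text
time_s: 15.4
position: [0.5204, 0.0528, 0.0361]
ee_rot: [0.248, 3.131, 0.0]
force: [0.4, 0.7, -0.0]
opening: 0.007
grasp_force: 0.0
```

Request:
{"api": "step_arm", "payload": {
  "motion": [
    [[0,0,0,0,0,0.001,1],[0,0,0,0,0,0.002,1],[0,0,0,0,0,0.003,1],[0,0,0,0,0,0.004,1],[0,0,0,0,0,0.004,1]]
  ]
}}

```text
time_s: 15.9
position: [0.5203, 0.0532, 0.0319]
ee_rot: [0.247, 3.132, -0.0]
force: [-1.3, -1.2, 5.0]
opening: 0.004
grasp_force: 2.2
```

Request:
{"api": "step_arm", "payload": {
  "motion": [
    [[0,0,0,0,0,0.0005,1],[0,0,0,0,0,0.001,1],[0,0,0,0,0,0.001,1]]
  ]
}}

```text
time_s: 16.2
position: [0.5203, 0.0532, 0.0318]
ee_rot: [0.247, 3.132, -0.0]
force: [-3.5, -1.0, 17.9]
opening: 0.004
grasp_force: 9.0
```

Near right is the rocking corner and the other three are rigid. I'll move above the near-right leaf's orange end.

Request:
{"api": "step_arm", "payload": {
  "motion": [
    [[0,0,0,0,0,-0.03,1],[0,0,0,0,0,-0.06,1],[0,0,0,0,0,-0.06,1],[0,0,0,0.0065,-0.045,-0.06,1],[0,0,0,0.014,-0.09,-0.06,1],[0,0,0,0.0215,-0.1405,-0.06,1],[0,0,0,0.0215,-0.1405,-0.06,1],[0,0,0,0.0215,-0.1405,-0.05,1],[0,0,0,0.0215,-0.1405,-0.04,1],[0,0,0,0.0215,-0.1405,-0.04,1]]
  ]
}}

```text
time_s: 17.2
position: [0.4759, -0.0809, 0.0686]
ee_rot: [-0.244, -3.129, -0.001]
force: [-0.5, 0.0, 0.4]
opening: 0.005
grasp_force: 0.0
```

Run:
```python
from h import *
from station import sensors, imaging
s=sensors.read_state();print(s["position"],s["force"],s["time_s"])
w=imaging.snapshot("wrist")[120:360,160:480];im=imaging.snapshot("scene")[150:240,260:360]
a=cv2.resize(im[:,:,::-1],(440,396),interpolation=cv2.INTER_CUBIC);b=cv2.resize(w[:,:,::-1],(360,270))
o=np.zeros((396,800,3),np.uint8);o[:,:440]=a;o[:270,440:]=b
cv2.imwrite("pics/s6.png",o)
```

```text
[ 0.47589074 -0.08090199  0.06864901] [-0.54088033  0.01557174  0.39356102] 17.2
```

View pics/s6.png

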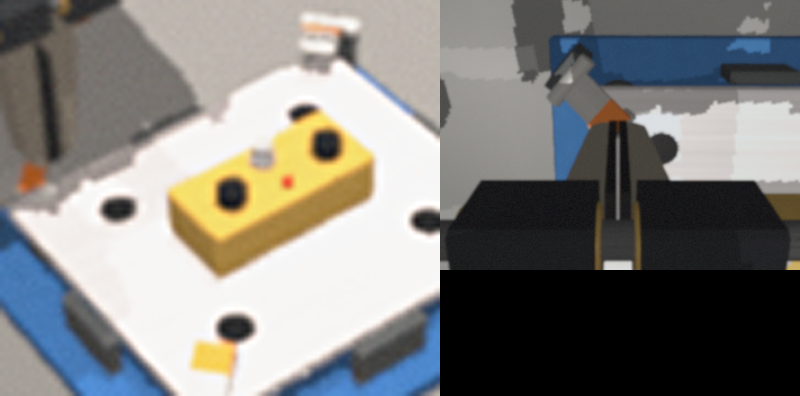

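The fingertip is directly over the near-right orange end, at (35,170) in the scene crop and (610,112) in the wrist crop. The other leaves are still standing. Pressing down.

Request:
{"api": "step_arm", "payload": {
  "motion": [
    [[0,0,0,0,0,0.002,1],[0,0,0,0,0,0.004,1],[0,0,0,0,0,0.006,1],[0,0,0,0,0,0.008,1],[0,0,0,0,0,0.01,1],[0,0,0,0,0,0.01,1]]
  ]
}}

```text
time_s: 17.9
position: [0.4767, -0.0822, 0.0604]
ee_rot: [-0.247, -3.132, -0.0]
force: [-0.1, -0.6, 0.1]
opening: 0.007
grasp_force: 0.0
```

Request:
{"api": "step_arm", "payload": {
  "motion": [
    [[0,0,0,0,0,0.002,1],[0,0,0,0,0,0.004,1],[0,0,0,0,0,0.006,1],[0,0,0,0,0,0.008,1],[0,0,0,0,0,0.01,1],[0,0,0,0,0,0.01,1]]
  ]
}}

```text
time_s: 18.5
position: [0.4787, -0.0818, 0.0513]
ee_rot: [0.248, 3.128, 0.001]
force: [2.4, 3.5, 5.2]
opening: 0.01
grasp_force: 2.8
```

Request:
{"api": "step_arm", "payload": {
  "motion": [
    [[0,0,0,0,0,0.001,1],[0,0,0,0,0,0.002,1],[0,0,0,0,0,0.003,1],[0,0,0,0,0,0.004,1],[0,0,0,0,0,0.004,1]]
  ]
}}

```text
time_s: 19.0
position: [0.479, -0.082, 0.0475]
ee_rot: [0.248, 3.128, 0.001]
force: [3.6, 3.3, 5.4]
opening: 0.006
grasp_force: 2.9
```

Request:
{"api": "step_arm", "payload": {
  "motion": [
    [[0,0,0,0,0,0.001,1],[0,0,0,0,0,0.002,1],[0,0,0,0,0,0.003,1],[0,0,0,0,0,0.004,1],[0,0,0,0,0,0.004,1]]
  ]
}}

```text
time_s: 19.5
position: [0.4795, -0.0817, 0.0438]
ee_rot: [0.248, 3.127, 0.001]
force: [3.9, 6.4, 9.8]
opening: 0.002
grasp_force: 4.8
```

Request:
{"api": "step_arm", "payload": {
  "motion": [
    [[0,0,0,0,0,0.001,1],[0,0,0,0,0,0.002,1],[0,0,0,0,0,0.002,1],[0,0,0,0,0,0.002,1]]
  ]
}}

```text
time_s: 19.9
position: [0.4796, -0.0817, 0.0419]
ee_rot: [0.248, 3.127, 0.002]
force: [3.5, 7.5, 10.6]
opening: 0.005
grasp_force: 5.4
```

Request:
{"api": "step_arm", "payload": {
  "motion": [
    [[0,0,0,0,0,0.001,1],[0,0,0,0,0,0.001,1],[0,0,0,0,0,0.001,1]]
  ]
}}

```text
time_s: 20.2
position: [0.4797, -0.0817, 0.0411]
ee_rot: [0.248, 3.127, 0.002]
force: [2.8, 7.2, 14.5]
opening: 0.005
grasp_force: 7.2
```

Request:
{"api": "step_arm", "payload": {
  "motion": [
    [[0,0,0,0,0,0.0005,1],[0,0,0,0,0,0.001,1],[0,0,0,0,0,0.001,1]]
  ]
}}

```text
time_s: 20.5
position: [0.4797, -0.0817, 0.0408]
ee_rot: [0.248, 3.127, 0.002]
force: [-0.8, 8.8, 25.6]
opening: 0.009
grasp_force: 12.8
```

Request:
{"api": "step_arm", "payload": {
  "motion": [
    [[0,0,0,0,0,0.0005,1],[0,0,0,0,0,0.001,1],[0,0,0,0,0,0.001,1]]
  ]
}}

```text
time_s: 20.8
position: [0.4799, -0.0817, 0.0405]
ee_rot: [0.248, 3.126, 0.002]
force: [-3.3, 8.6, 35.6]
opening: 0.009
grasp_force: 18.1
```

It reached the hard stop at the height expected for flat. Lifting off and checking.

Request:
{"api": "step_arm", "payload": {
  "motion": [
    [[0,0,0,0,0,-0.01,1],[0,0,0,0,0,-0.05,1],[0,0,0,0,0,-0.1,1],[0,0,0,0,0,-0.14,1],[0,0,0,0.05,0,-0.14,1],[0,0,0,0.1,0,-0.14,1],[0,0,0,0.1,0,-0.14,1],[0,0,0,0.1,0,-0.14,1]]
  ]
}}

```text
time_s: 21.6
position: [0.3778, -0.0665, 0.178]
ee_rot: [0.247, 3.13, -0.0]
force: [0.8, -1.0, -0.1]
opening: 0.004
grasp_force: 0.0
```

Run:
```python
from h import *
from station import sensors, imaging
s=sensors.read_state();print(s["position"],s["force"],s["time_s"])
im=imaging.snapshot("scene")[:,:,::-1].copy();cv2.imwrite("pics/end.png",im)
old=cv2.imread("pics/scene0.png");c=imaging.calibration("scene");rot=R.from_rotvec(c["rotation"]).as_matrix()
for n,i in(("before",old),("after",im)):
    h=cv2.cvtColor(i,cv2.COLOR_BGR2HSV);m=(h[...,0]<22)&(h[...,1]>130)&(h[...,2]>120);m[:150]=0;m[260:]=0;m[:,:245]=0;m[:,400:]=0
    print(n,[(ce.round(1).tolist(),int(a)) for ce,a in blobs(m,8,300)])
C=np.array([.5598,-.0115]);d=np.array([-.761,-.649])
for r_,z in((.111,.0475),(.1155,.064)):
    q=rot.T@(np.r_[C+d*r_,z]-c["xyz"]);print(r_,z,c["cx"]+c["fx"]*q[0]/q[2],c["cy"]+c["fy"]*q[1]/q[2])
```

```text
[ 0.37782728 -0.06652679  0.17798043] [ 0.84402523 -0.95690757 -0.07847886] 21.6
before [([333.7, 182.6], 36), ([267.3, 188.9], 31), ([311.8, 193.6], 37), ([324.6, 190.7], 14), ([376.4, 192.7], 35), ([311.5, 230.0], 10)]
after [([271.4, 154.7], 31), ([333.1, 182.1], 35), ([310.9, 193.8], 37), ([323.8, 190.3], 12), ([376.4, 192.6], 36), ([269.8, 193.9], 39), ([311.6, 229.1], 8)]
0.111 0.0475 269.73765546704317 193.37177102169417
0.1155 0.064 266.86490685802204 187.63988613429314
```

```bash
python3 -c "
from station import r
print(r.finish_job())"
```

```text
the job is handed in; nothing more can be done
None
```

The near-right corner is the one that rocks; its leaf is pressed flat and, in the last image, stayed flat after I lifted off. The other three corners pressed rigid, I left their leaves alone, and the job is handed in at about 22 s.

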